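Load the spacer rings that lie behind the reagent bottles

ROBOT

A 6-joint arm with a two-finger parallel gripper is mounted at the origin on a cart in front of the work surface, level with it; the furniture and walls round the work are solid. World frame = base frame: x ahead of the robot, y to its left, z up, the work surface at z = 0. Lengths are in m, angles in rad, forces in N, time in s.
With the tool pointing down it reaches from about 0.375 to 0.75 m from the base axis. Payload 9 kg.
Tool frame: the origin (TCP) lies at the very end of the fingers, on their centre line; the grasp point (between the pads) lies 19 mm behind it; z points along the fingers, y is the line along which they close (so a half turn about z gives the same grasp; the last joint's range is limited). The gripper opens to 85 mm and grips with 20 to 120 N. Pads are 22 mm wide; open, the fingers measure 114 mm over their backs; the gripper's body (76 mm by 85 mm) begins 54 mm behind the grasp point. The pads swing forward as they close: fully open they stand 13 mm farther back than shut.
Start: joints at [-1.333, 0.104, 0.097, 1.564, 0, 1.353], TCP at [0.264, -0.539, 0.231] pointing down, gripper open.
Joint ranges: [-2.99, 2.99], [-0.84, 1.86], [-1.1, 1.16], [-1.84, 2.11], [-1.51, 1.56], [-3.14, 3.14]. Speed limits (rad/s): [2.22, 2.22, 2.57, 3.14, 3.14, 3.14].

INTERFACE

Orientations are given as a unit quaternion [w, x, y, z].
In Python, from rig import robot, viewer, sign_off gives the robot as it stands.
- The arm moves only by the tool drive_tool, never from a script. Its argument "plan" is one flat list of numbers, 7 for each row, row after row: the shift along the tool's x, y, z normalised to -1 to 1, where 1 is 0.2 m, then the turn, a rotation vector about the tool's x, y, z normalised to -1 to 1, where 1 is 45 degrees, then the opening, from -1 (shut) to 1 (fully open). In form: [dx, dy, dz, rx, ry, rz, jaw, dx, dy, dz, rx, ry, rz, jaw, ...]. A call has 1 to 5 rows; each row is the pose to reach, as a shift and turn from the pose commanded when the call began, along the tool's axes at that moment; what a row does not reach only later rows make up. A row lasts 1/10 s, in which the tool goes at most 50 mm and 8.59 degrees, less where a joint would pass 70% of its speed; a pose out of reach is approached as far as the arm can. A call with a number of a shift or a turn outside -1 to 1 is refused whole. A call with a gripper value outside its range is refused whole. The fingers move at their own pace and stop on an object; the grip force is fixed at half the most. Time passes only in rows, so rows that repeat a pose let the fingers close. It gives the time, the measured TCP pose, the force, the opening and the grip force at its end, in the units of the state.
- robot.get_state(): the state, without advancing time (a new reading comes with each control period).
- viewer.capture(name): name is "side" or "top"; returns a dict with "color" (384x512x3 uint8, blue, green, red), "fx", "fy", "cx", "cy" (pixels), "D" ([k1, k2, p1, p2, k3] as OpenCV has them; the pictures are not rectified), "xyz" and "orientation" of the camera in the world. Camera axes: x right, y down, z forward; pixel columns grow to the right and rows downward; lengths in m; the calibration is good to about 2 mm. A picture is of the moment at which its call begins. There is no depth.
- sign_off(): hands the job in; it is judged then, once.
The state is a dict: "time_s": time; "joint_pos": joint angles; "joint_velocities": joint speeds; "effort": joint torques, N m; "position": TCP position; "tcp_rot": TCP orientation; "force": force on the tool from outside, world axes, zero at the start; "moment": the same for the moment, N m; "width": finger opening in m; "grasp_force": force on a finger pad.
Only numpy, scipy, OpenCV 4.12 (cv2) and the standard library are available. Lean on these libraries where they do the work, as an engineer would, in place of code of your own. Each camera call takes 0.05 s, during which the arm holds its last target. There are 200 camera calls.

TASK

On the white tray, two spacer rings lie behind the red jar and the brown bottle. First stand the jar and the bottle upright on the dark mat; while both wait there, drop the blue ring and after it the orange ring into the metal ring holder, so that they lie flat in one column with blue at the bottom. Then stand the jar and the bottle back upright on the tray, each on the printed circle it came from, and leave the dropper bottle and the blue case alone.

Things in the scene. Friction and masses are not known exactly. Their poses are not given: they have to be found in the camera images.
- red_jar: open translucent red jar, 55 mm diameter, 90 mm tall, about 0.1 kg, loose, upright on one of the tray's two circles. Origin: centre of its underside; z up. Grip it round the body at about mid height.
- brown_bottle: dark brown reagent bottle with a screw cap and white label, 48 mm diameter, 93 mm tall, about 0.15 kg, loose, upright on the tray's other circle. Origin: centre of its underside; z up. Grip it on the cylindrical body, which reaches up to 62 mm.
- blue_ring: blue plastic spacer ring, outer diameter 40 mm, hole 22 mm, 20 mm high, 30 g, loose, lying flat on the tray 60 mm behind one of the two bottles. Origin: centre of its underside; z is the ring's axis. If the fingers hold only its upper half, the lower half enters the holder before the fingers meet the rim.
- orange_ring: orange plastic spacer ring, same sizes as the blue one, lying flat on the tray behind the other bottle. Origin: centre of its underside; z is the ring's axis.
- tray: fixed white tray, 170 mm (its x, away from the robot) by 200 mm (its y); floor 4 mm thick, rim 9 mm high. Origin: centre of its underside. Two printed grey circles of 64 mm diameter at (x -25, y +45) and (x -25, y -45) mm hold the jar and the bottle, the rings lie at (x +35, y +45) and (x +35, y -45) mm; which is where varies.
- mat: fixed dark rubber mat, 130 mm (its x) by 200 mm (its y), 4 mm thick: the side area, on the robot's left or right. Origin: centre of its underside; top at z = 4 mm. Jar and bottle fit on it side by side, at y +50 and -50 mm.
- holder: fixed metal ring holder on the other side of the robot than the mat: 90 x 90 mm base plate 6 mm thick with an upright tube in its middle. Origin: centre of the plate's underside. The tube's rim is at z = 46 mm (outer diameter 62 mm); its mouth narrows from 57 mm at the rim to the bore of 44 mm at z = 40 mm; its inner floor is at z = 10 mm. Of two rings in it, the upper stands 4 mm above the rim.
- dropper: bystander: small black dropper bottle with white collar, 25 mm diameter, 68 mm tall, loose, in front of the tray. Origin: centre of its underside. Leave it alone.
- case: bystander: blue-lidded black case, 76 x 107 x 41 mm, loose, to the right of the tray. Origin: centre of its underside. Leave it alone.
Not all that is in view belongs to the job. What is shaped like the holder but yellow is not meant.

How it is judged:
By the outcome, as a careful person would: the job done as asked, in the order asked, and still so for the second after the job is handed in, with the robot touching nothing.
It also fails if it takes over 144 s, if anything falls off the work surface, if the arm or the gripper's body presses on something with over 40 N, if the wrist force passes 120 N, or if a joint passes its speed limit or range.

## Working session

There is one attempt and no reset: what is moved stays moved. The work goes in short steps, Python scripts to look and compute and a tool call to move; the robot and the scene stay as the last step left them, time stands still between calls to the robot, and variables do not carry over. Pictures are saved under pics/ and viewed, at most 14 in all, crops included, and the job is handed in when it is done.

Besides the shell and the picture viewer there is one more tool, called after "Call:" as name(argument=value, ...), one argument or row to a line, values as JSON. drive_tool: Moves the arm, as the interface text tells. Its arguments: {"type":"object","properties":{"plan":{"type":"array"}},"required":["plan"]}

```bash
mkdir -p pics; ls; python3 - <<'E'
from rig import robot, viewer
import cv2
print(robot.get_state())
for n in("top","side"):
    c=viewer.capture(n); cv2.imwrite(f"pics/{n}0.png",c["color"]); c.pop("color"); print(c)
E
```

```text
pics
{'time_s': 0.0, 'joint_pos': array([-1.33271131e+00,  1.04660527e-01,  9.64831340e-02,  1.56391344e+00,
       -1.19697432e-06,  1.35309687e+00]), 'joint_velocities': array([-0.00055662,  0.00250182, -0.00028838, -0.00025543, -0.00108028,
       -0.00040611]), 'effort': array([ 1.84925979e-03, -5.56929874e+01,  5.03648472e+01,  1.67504040e-02,
       -1.33613239e-04, -4.91155831e-06]), 'position': array([ 0.26402877, -0.53841637,  0.23055267]), 'tcp_rot': array([-6.47211757e-04,  9.74144550e-01,  2.25924716e-01, -7.19563384e-06]), 'force': array([ 0.95812792, -0.61168422,  0.18292108]), 'moment': array([-0.01307758, -0.00624961, -0.00669445]), 'grasp_force': 0.0, 'width': 0.085537708341147}
{'fx': 454.21644199763983, 'fy': 454.21644199763983, 'cx': 263.03137298824856, 'cy': 198.03455986865717, 'D': array([-0.03671317,  0.        ,  0.        ,  0.        ,  0.        ]), 'xyz': array([0.26585717, 0.00252492, 1.28967948]), 'orientation': array([-0.06381274,  0.71462593, -0.69250697,  0.07531143])}
{'fx': 378.85674446817626, 'fy': 378.85674446817626, 'cx': 258.8207028840512, 'cy': 187.9250140239468, 'D': array([-0.09066929,  0.        ,  0.        ,  0.        ,  0.        ]), 'xyz': array([ 0.37643865, -0.77285073,  0.4868244 ]), 'orientation': array([-0.50295025,  0.85898786, -0.08463364,  0.04492273])}
```

View pics/top0.png

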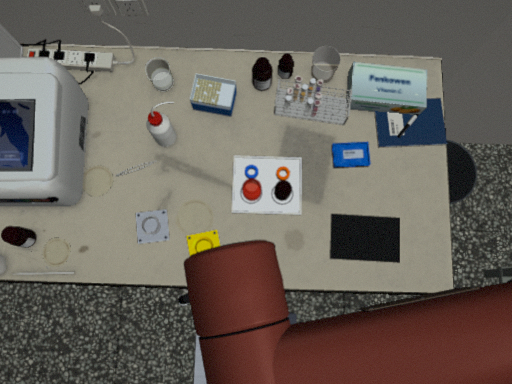

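View pics/side0.png

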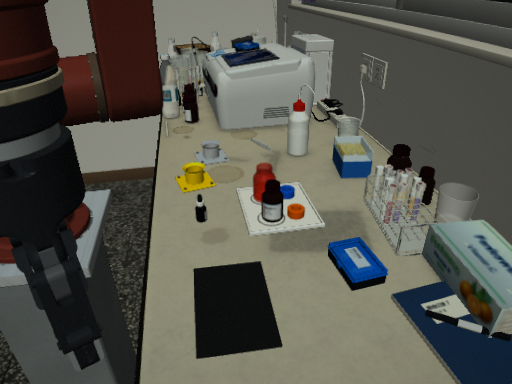

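The top view shows the tray at about (267,185), with the red jar at (252,188) and the bottle at (283,188). Behind them are the blue ring at (252,172) and the orange ring at (283,173). The black mat is at (365,238) and the blue case at (351,155).

There are two holder-shaped things: grey metal at top (152,226) / side (210,155), and yellow at top (204,245) / side (194,178). The grey one fits "metal" and lies on the opposite side from the mat. I'll confirm it in a crop.

```bash
cat > h.py <<'E'
import numpy as np, cv2
from rig import robot, viewer
from scipy.spatial.transform import Rotation as R
def rot(q): return R.from_quat([q[1],q[2],q[3],q[0]])
def ray(c,p,z):
    n=cv2.undistortPoints(np.array([[p]],float),K(c),c["D"])[0,0]
    d=rot(c["orientation"]).apply([n[0],n[1],1]); return c["xyz"]+d*(z-c["xyz"][2])/d[2]
def K(c): return np.array([[c["fx"],0,c["cx"]],[0,c["fy"],c["cy"]],[0,0,1]])
def proj(c,P):
    Rc=rot(c["orientation"]).inv(); return cv2.projectPoints(np.atleast_2d(np.array(P,float)),Rc.as_rotvec(),-Rc.apply(c["xyz"]),K(c),c["D"])[0][:,0]
E
python3 - <<'E'
from h import *
c=viewer.capture("top"); im=c["color"]
cv2.imwrite("pics/t1.png",cv2.resize(im[145:275,120:410],None,fx=2.75,fy=2.75,interpolation=cv2.INTER_CUBIC))
s=viewer.capture("side")
cv2.imwrite("pics/s1.png",cv2.resize(s["color"][130:260,150:350],None,fx=4,fy=4,interpolation=cv2.INTER_CUBIC))
# coarse colours
h=cv2.cvtColor(im,cv2.COLOR_BGR2HSV)
def blob(m,z,name,roi):
    x0,x1,y0,y1=roi; M=np.zeros(m.shape,np.uint8); M[y0:y1,x0:x1]=m[y0:y1,x0:x1]
    n,l,st,ce=cv2.connectedComponentsWithStats(M); i=1+np.argmax(st[1:,4])
    pts=np.argwhere(l==i)[:,::-1].astype(np.float32)
    r=cv2.minAreaRect(pts)
    print(name,st[i],ce[i].round(2),"rect",np.round(r[0],2),np.round(r[1],1),round(r[2],1),"world",ray(c,r[0],z).round(4),ray(c,ce[i],z).round(4))
    b=cv2.boxPoints(r); W=np.array([ray(c,p,z)[:2] for p in b]); print(W.round(4).tolist())
V=h[...,2];S=h[...,1];H=h[...,0]
blob((V>190)&(S<40),0.009,"tray",(225,310,148,222))
blob((V<45),0.004,"mat",(322,410,205,270))
blob((H>100)&(H<130)&(S>150)&(V>80),0.02,"blue",(235,265,160,180))
blob((H<20)&(S>150)&(V>120),0.02,"orange",(272,300,160,180))
blob((H>100)&(H<125)&(S>25)&(V>110),0.006,"holder",(130,175,205,247))
E
```

```text
tray [ 232  158   68   56 2051] [266.26 184.48] rect [266.2  185.46] [67.  53.4] 1.8 world [ 0.5593 -0.0227  0.009 ] [ 0.5622 -0.0227  0.009 ]
[[0.4809, 0.0732], [0.6391, 0.0751], [0.6397, -0.121], [0.4811, -0.1183]]
mat [ 331  214   69   48 2953] [364.68 237.79] rect [364.78 237.72] [69.1 43.6] 3.4 world [ 0.4171 -0.3085  0.004 ] [ 0.4169 -0.3082  0.004 ]
[[0.358, -0.2061], [0.4829, -0.2133], [0.4774, -0.4134], [0.3521, -0.4026]]
blue [245 165  13  13  82] [250.93 171.35] rect [251. 171.] [12. 12.] 90.0 world [0.598  0.0226 0.02  ] [0.5969 0.0228 0.02  ]
[[0.6153, 0.0405], [0.6165, 0.0059], [0.5808, 0.0047], [0.5796, 0.0392]]
orange [277 167  12  13  84] [282.52 172.9 ] rect [282.5 173. ] [12. 11.] 90.0 world [ 0.5952 -0.0684  0.02  ] [ 0.5955 -0.0685  0.02  ]
[[0.6125, -0.0521], [0.6136, -0.084], [0.5779, -0.0846], [0.5768, -0.053]]
holder [162 232   6   8  17] [164.88 235.12] rect [164.5 235. ] [6.4 4.9] 45.0 world [0.4066 0.261  0.006 ] [0.4063 0.2599 0.006 ]
[[0.4076, 0.2724], [0.4179, 0.2632], [0.4055, 0.2496], [0.3953, 0.2587]]
```

View pics/t1.png

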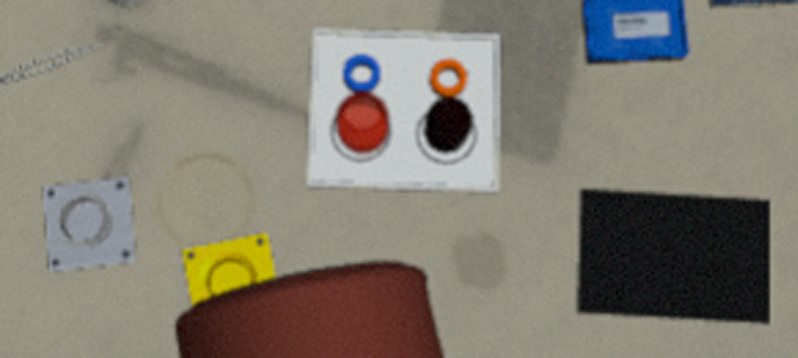

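View pics/s1.png

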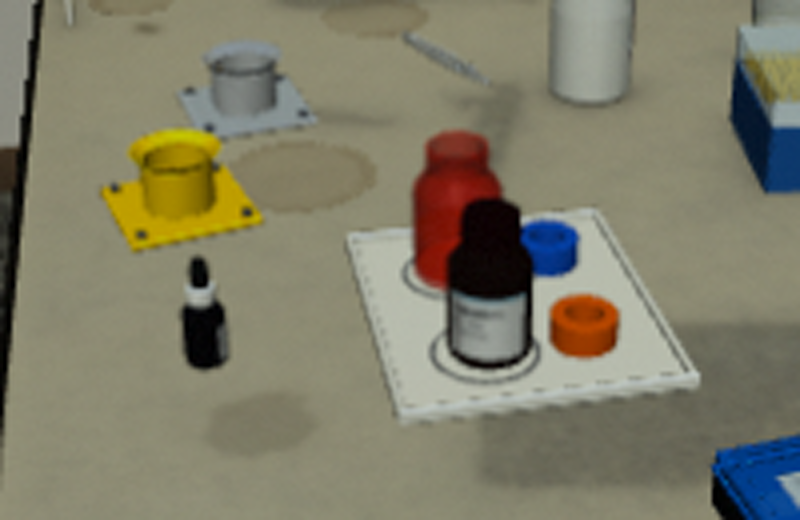

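Crop check: the grey one at (88,222), full image (152,226), is bare metal with a base plate and an upright tube, on the left and opposite the mat, so it is the holder. The yellow one is the decoy. The jar stands in front of the blue ring and the bottle in front of the orange one. The dropper stands between the tray and the yellow decoy. Next I'll fit the poses from both views.

```bash
cat > loc.py <<'E'
from h import *
from scipy.optimize import least_squares
t=viewer.capture("top"); s=viewer.capture("side")
T=lambda a:np.array(a)/2.75+[120,145]-0.3
Sd=lambda a:np.array(a)/4+[150,130]-0.4
def fit(name,model,obs,x0):
    def f(q):
        cs,sn=np.cos(q[2]),np.sin(q[2]); r=[]
        for cam,loc,px in obs:
            L=np.array(loc,float); W=np.c_[q[0]+cs*L[:,0]-sn*L[:,1],q[1]+sn*L[:,0]+cs*L[:,1],L[:,2]]
            r.append((proj(cam,W)-px).ravel())
        return np.concatenate(r)
    o=least_squares(f,x0); print(name,o.x.round(4),"res",o.fun.round(1)); return o.x
a,b=.085,.1; C=[[a,b,.009],[a,-b,.009],[-a,-b,.009],[-a,b,.009]]
tr=fit("tray",0,[(t,C,T([(313,29),(499,34),(499,190),(307,186)])),(s,C,Sd([(595,210),(698,375),(400,415),(346,235)]))],[.56,-.02,0])
fit("tray top only",0,[(t,C,T([(313,29),(499,34),(499,190),(307,186)]))],[.56,-.02,0])
a,b=.045,.045; C=[[a,b,.006],[a,-b,.006],[-a,-b,.006],[-a,b,.006]]
fit("holder",0,[(t,C,T([(43,186),(129,178),(134,262),(50,270)])),(s,[[0,0,.046]],Sd([(243,55)]))],[.41,.28,0])
a,b=.065,.1; C=[[a,b,.004],[a,-b,.004],[-a,-b,.004],[-a,b,.004]]
fit("mat",0,[(t,C,T([(581,190),(769,201),(768,322),(578,312)])),(s,C,np.array([[263,262],[279,348],[197,353],[193,267]]))],[.41,-.3,0])
cs,sn=np.cos(tr[2]),np.sin(tr[2])
for n,x,y in(("jarcircle",-.025,.045),("botcircle",-.025,-.045),("blue",.035,.045),("orange",.035,-.045)):
    W=[tr[0]+cs*x-sn*y,tr[1]+sn*x+cs*y]; 
    print(n,np.round(W,4),"top px",proj(t,[[*W,z] for z in(.004,.02,.09)]).round(1).tolist(),"side",proj(s,[[*W,z] for z in(.004,.02,.09)]).round(1).tolist())
def tri(pt,ps,z):
    print(z,ray(t,pt,z).round(4),ray(s,ps,z).round(4))
tri(T([361,73]),Sd([549,236]),.024)   # blue ring top
tri(T([448,77]),Sd([585,312]),.024)   # orange
print("dropper base",ray(s,Sd([206,360]),0).round(4), "yellow",ray(t,T([229,278]),.04).round(4))
E
python3 loc.py
```

```text
tray [ 0.5619 -0.0248  0.0088] res [-0.1  0.2  0.4  0.1  0.2  0.6  0.   0.4  0.7 -0.9  1.1 -0.1 -0.2 -0.4
 -0.5 -0.4]
tray top only [ 0.563  -0.0244  0.0094] res [-0.3 -0.1  0.3 -0.2  0.1  0.2 -0.1  0.1]
holder [0.431  0.298  0.1375] res [ 0.  -0.3  0.2 -0.6  0.6  0.1 -0.8  0.5 -0.2 -0.1]
mat [ 0.4172 -0.309  -0.0506] res [ 0.3 -1.4  0.8  0.3  0.1  1.5 -0.9 -0.5 -1.2 -1.7  2.3 -2.4 -2.5  2.9
  1.5 -0.2]
jarcircle [0.5365 0.02  ] top px [[251.2, 193.0], [251.2, 191.9], [251.0, 186.5]] side [[262.8, 197.8], [262.8, 192.2], [262.7, 166.7]]
botcircle [ 0.5373 -0.07  ] top px [[282.3, 193.8], [282.6, 192.6], [284.2, 187.3]] side [[271.0, 217.5], [271.1, 211.6], [271.3, 184.5]]
blue [0.5965 0.0205] top px [[251.7, 172.9], [251.7, 171.5], [251.6, 165.0]] side [[286.1, 195.2], [286.3, 189.6], [287.1, 164.3]]
orange [ 0.5973 -0.0695] top px [[282.5, 173.7], [282.9, 172.3], [284.5, 165.9]] side [[296.3, 214.4], [296.6, 208.6], [297.9, 181.7]]
0.024 [0.5962 0.0226 0.024 ] [0.5972 0.0184 0.024 ]
0.024 [ 0.5951 -0.0685  0.024 ] [ 0.595  -0.0711  0.024 ]
dropper base [ 0.3798 -0.0405  0.    ] yellow [0.3766 0.1466 0.04  ]
```

```bash
cat > mv.py <<'E'
import sys, json
from h import *
def go(wps,start=None):
    """wps: (x,y,z,yaw deg) ; prints normalised shift/turn per call, from the state then from each wp"""
    st=robot.get_state(); p=st["position"]; q=rot(st["tcp_rot"])
    if start is not None: p=np.array(start[:3]); q=R.from_euler("z",start[3],degrees=True)*R.from_euler("x",180,degrees=True)
    for w in wps:
        g=R.from_euler("z",w[3],degrees=True)*R.from_euler("x",180,degrees=True)
        print(w,(q.inv().apply(np.array(w[:3])-p)/.2).round(3),((q.inv()*g).as_rotvec(degrees=True)/45).round(3))
        p=np.array(w[:3]); q=g
E
python3 -c "
from mv import *
go([(.33,-.40,.231,66),(.40,-.26,.231,106),(.47,-.12,.2,146),(.5365,.02,.18,180),(.5365,.02,.10,180),(.5365,.02,.03,180)])"
```

```text
(0.33, -0.4, 0.231, 66) [ 0.601 -0.478  0.001] [-0.    -0.    -0.886]
(0.4, -0.26, 0.231, 106) [0.782 0.035 0.   ] [-0.     0.    -0.889]
(0.47, -0.12, 0.2, 146) [0.576 0.529 0.155] [ 0.     0.    -0.889]
(0.5365, 0.02, 0.18, 180) [0.116 0.766 0.1  ] [ 0.     0.    -0.756]
(0.5365, 0.02, 0.1, 180) [ 0.  -0.   0.4] [0. 0. 0.]
(0.5365, 0.02, 0.03, 180) [ 0.   -0.    0.35] [0. 0. 0.]
```

Call:
drive_tool(
  plan=[0.6, -0.48, 0, 0, 0, -0.89, 0.65, 0.6, -0.48, 0, 0, 0, -0.89, 0.65, 0.6, -0.48, 0, 0, 0, -0.89, 0.65, 0.6, -0.48, 0, 0, 0, -0.89, 0.65, 0.6, -0.48, 0, 0, 0, -0.89, 0.65],
)

```text
time_s: 0.8
position: [0.3305, -0.3983, 0.2317]
tcp_rot: [0.0, 0.836, 0.549, -0.0]
force: [-0.4, -0.9, 1.0]
width: 0.0703
grasp_force: 0.0
```

Call:
drive_tool(
  plan=[0.78, 0.035, 0, 0, 0, -0.89, 0.65, 0.78, 0.035, 0, 0, 0, -0.89, 0.65, 0.78, 0.035, 0, 0, 0, -0.89, 0.65, 0.78, 0.035, 0, 0, 0, -0.89, 0.65, 0.78, 0.035, 0, 0, 0, -0.89, 0.65],
)

```text
time_s: 1.3
position: [0.3999, -0.2581, 0.2316]
tcp_rot: [0.0, 0.597, 0.802, -0.0]
force: [-0.2, -0.7, 0.6]
width: 0.0703
grasp_force: 0.0
```

Call:
drive_tool(
  plan=[0.575, 0.53, 0.155, 0, 0, -0.89, 0.65, 0.575, 0.53, 0.155, 0, 0, -0.89, 0.65, 0.575, 0.53, 0.155, 0, 0, -0.89, 0.65, 0.575, 0.53, 0.155, 0, 0, -0.89, 0.65, 0.575, 0.53, 0.155, 0, 0, -0.89, 0.65],
)

```text
time_s: 1.8
position: [0.4691, -0.1176, 0.1997]
tcp_rot: [-0.0, 0.286, 0.958, 0.0]
force: [-0.3, -0.2, 0.1]
width: 0.0705
grasp_force: 0.0
```

```bash
python3 -c "
from mv import *
print(robot.get_state()['joint_pos'].round(3))
go([(.5365,.02,.18,180),(.5365,.02,.10,180),(.5365,.02,.03,180)])"
```

```text
[-0.517 -0.257 -0.305  1.524  0.     0.062]
(0.5365, 0.02, 0.18, 180) [0.095 0.76  0.099] [ 0.    -0.001 -0.738]
(0.5365, 0.02, 0.1, 180) [ 0.  -0.   0.4] [0. 0. 0.]
(0.5365, 0.02, 0.03, 180) [ 0.   -0.    0.35] [0. 0. 0.]
```

Call:
drive_tool(
  plan=[0.1, 0.76, 0.1, 0, 0, -0.74, 0.65, 0.1, 0.76, 0.1, 0, 0, -0.74, 0.65, 0.1, 0.76, 0.1, 0, 0, -0.74, 0.65, 0.1, 0.76, 0.1, 0, 0, -0.74, 0.65, 0.1, 0.76, 0.1, 0, 0, -0.74, 0.65],
)

```text
time_s: 2.3
position: [0.5365, 0.0192, 0.1798]
tcp_rot: [-0.0, 0.001, 1.0, 0.0]
force: [-0.2, -0.0, 0.1]
width: 0.0704
grasp_force: 0.0
```

```bash
python3 -c "
from mv import *
print(robot.get_state()['joint_pos'].round(3))
go([(.5365,.02,.10,180)])
s=viewer.capture('side');t=viewer.capture('top')
a=cv2.resize(s['color'][100:250,180:340],None,fx=3.6,fy=3.6,interpolation=cv2.INTER_CUBIC)
cv2.imwrite('pics/a1.png',a)"
```

```text
[-0.208 -0.092 -0.193  1.471 -0.    -0.205]
(0.5365, 0.02, 0.1, 180) [-0.     0.004  0.399] [ 0.    -0.001 -0.004]
```

View pics/a1.png

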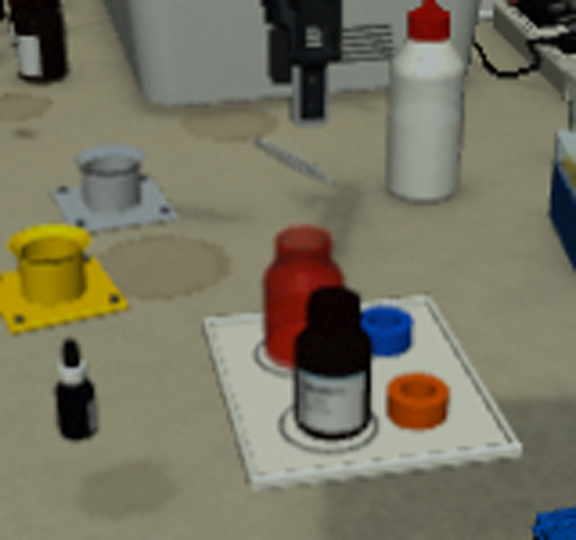

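The view shows the fingertips at (310,110) above the jar's neck (304,240), and nothing between them and the jar. I'll go down and grip it.

Call:
drive_tool(
  plan=[0, 0.004, 0.2, 0, 0, 0, 0.65, 0, 0.004, 0.4, 0, 0, 0, 0.65, 0, 0.004, 0.55, 0, 0, 0, 0.65, 0, 0.004, 0.68, 0, 0, 0, 0.65, 0, 0.004, 0.75, 0, 0, 0, 0.65],
)

```text
time_s: 2.9
position: [0.5351, 0.0174, 0.0283]
tcp_rot: [-0.001, 0.006, 1.0, 0.0]
force: [-0.4, 0.4, -0.3]
width: 0.0706
grasp_force: 0.0
```

Call:
drive_tool(
  plan=[0, 0, 0, 0, 0, 0, 0.2, 0, 0, 0, 0, 0, 0, 0.2, 0, 0, 0, 0, 0, 0, 0.2, 0, 0, 0, 0, 0, 0, 0.2, 0, 0, 0, 0, 0, 0, 0],
)

```text
time_s: 3.4
position: [0.5371, 0.0183, 0.0312]
tcp_rot: [0.001, 0.004, 1.0, -0.0]
force: [0.6, -0.4, -1.1]
width: 0.0535
grasp_force: 62.9
```

Call:
drive_tool(
  plan=[0, 0, 0, 0, 0, 0, 0, 0, 0, 0, 0, 0, 0, 0, 0, 0, 0, 0, 0, 0, 0, 0, 0, 0, 0, 0, 0, 0, 0, 0, 0, 0, 0, 0, 0],
)

```text
time_s: 3.9
position: [0.5365, 0.0185, 0.0303]
tcp_rot: [-0.0, 0.004, 1.0, -0.0]
force: [0.5, 0.4, -0.7]
width: 0.0537
grasp_force: 62.9
```

Call:
drive_tool(
  plan=[0, 0, -0.08, 0, 0, 0, 0, 0, 0, -0.25, 0, 0, 0, 0, 0, 0, -0.45, 0, 0, 0, 0, 0, 0, -0.65, 0, 0, 0, 0, 0, 0, -0.75, 0, 0, 0, 0],
)

```text
time_s: 4.4
position: [0.5377, 0.0182, 0.1842]
tcp_rot: [0.002, 0.004, 1.0, -0.001]
force: [-0.1, -0.8, -0.0]
width: 0.0535
grasp_force: 63.1
```

Call:
drive_tool(
  plan=[0.06, -0.19, 0, 0, 0, 0, 0, 0.12, -0.38, 0, 0, 0, 0, 0, 0.18, -0.57, 0, 0, 0, 0, 0, 0.24, -0.76, 0, 0, 0, 0, 0, 0.3, -0.95, 0, 0, 0, 0, 0],
)

```text
time_s: 4.9
position: [0.4744, -0.1725, 0.1804]
tcp_rot: [0.0, 0.004, 1.0, -0.0]
force: [0.9, -0.0, -1.0]
width: 0.0535
grasp_force: 63.2
```

Call:
drive_tool(
  plan=[0.08, -0.24, 0, 0, 0, 0, 0, 0.16, -0.48, 0, 0, 0, 0, 0, 0.23, -0.72, 0, 0, 0, 0, 0, 0.28, -0.88, 0, 0, 0, 0, 0, 0.3, -0.94, 0, 0, 0, 0, 0],
)

```text
time_s: 5.4
position: [0.4122, -0.3616, 0.18]
tcp_rot: [-0.0, 0.005, 1.0, -0.0]
force: [0.6, 0.4, -0.9]
width: 0.0534
grasp_force: 63.3
```

```bash
python3 -c "
from mv import *
print(robot.get_state()['joint_pos'].round(3),robot.get_state()['width'])
go([(.415,-.359,.032,180)])
s=viewer.capture('side')
cv2.imwrite('pics/a2.png',s['color'])"
```

```text
[-9.580e-01 -5.800e-02 -1.600e-01  1.469e+00 -1.000e-03 -9.480e-01] 0.053396246294623625
(0.415, -0.359, 0.032, 180) [-0.014  0.013  0.74 ] [-0.001 -0.    -0.014]
```

View pics/a2.png

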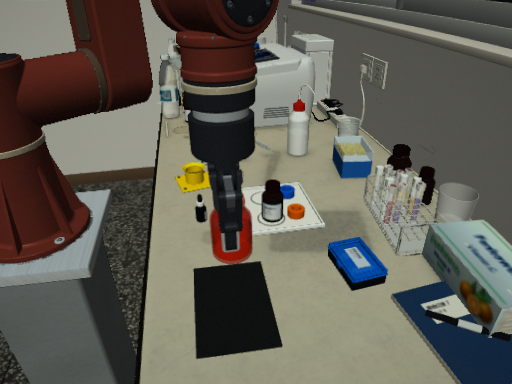

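The jar is held upright at (231,235) above the mat; the bottle at (272,200) has not moved. I'll lower the jar.

Call:
drive_tool(
  plan=[-0.014, 0.013, 0.2, 0, 0, -0.014, 0, -0.014, 0.013, 0.4, 0, 0, -0.014, 0, -0.014, 0.013, 0.57, 0, 0, -0.014, 0, -0.014, 0.013, 0.68, 0, 0, -0.014, 0, -0.014, 0.013, 0.7, 0, 0, -0.014, 0],
)

```text
time_s: 5.95
position: [0.4156, -0.3531, 0.0372]
tcp_rot: [-0.001, -0.002, 1.0, 0.002]
force: [-0.2, -0.3, -0.4]
width: 0.0532
grasp_force: 63.2
```

Call:
drive_tool(
  plan=[0, 0, 0.02, 0, 0, 0, 0, 0, 0, 0.04, 0, 0, 0, 0, 0, 0, 0.043, 0, 0, 0, 0, 0, 0, 0.043, 0, 0, 0, 0, 0, 0, 0.043, 0, 0, 0, 0],
)

```text
time_s: 6.45
position: [0.4167, -0.3565, 0.0325]
tcp_rot: [0.0, -0.002, 1.0, -0.0]
force: [0.1, -0.4, -0.3]
width: 0.0533
grasp_force: 63.2
```

Call:
drive_tool(
  plan=[0, 0, 0, 0, 0, 0, 0.3, 0, 0, 0, 0, 0, 0, 0.65, 0, 0, 0, 0, 0, 0, 0.65, 0, 0, 0, 0, 0, 0, 0.65, 0, 0, 0, 0, 0, 0, 0.65],
)

```text
time_s: 6.95
position: [0.4165, -0.3561, 0.0317]
tcp_rot: [0.0, -0.002, 1.0, -0.0]
force: [-0.1, 0.6, -0.3]
width: 0.0704
grasp_force: 0.0
```

Call:
drive_tool(
  plan=[0, 0, -0.1, 0, 0, 0, 0.65, 0, 0, -0.3, 0, 0, 0, 0.65, 0, 0, -0.5, 0, 0, 0, 0.65, 0, 0, -0.7, 0, 0, 0, 0.65, 0, 0, -0.75, 0, 0, 0, 0.65],
)

```text
time_s: 7.45
position: [0.4177, -0.3577, 0.1869]
tcp_rot: [0.002, -0.002, 1.0, -0.003]
force: [1.1, 0.2, 0.0]
width: 0.0704
grasp_force: 0.0
```

```bash
python3 -c "
from mv import *
go([(.5373,-.07,.18,180),(.5373,-.07,.03,180)])
s=viewer.capture('side')
print(proj(s,[(.415,-.359,.004),(.415,-.359,.09)]))
cv2.imwrite('pics/a3.png',cv2.resize(s['color'][130:370,150:390],None,fx=2.4,fy=2.4))"
```

```text
(0.5373, -0.07, 0.18, 180) [-0.603  1.437  0.029] [-0.007  0.005  0.004]
(0.5373, -0.07, 0.03, 180) [ 0.   -0.    0.75] [0. 0. 0.]
[[235.53316693 324.75118454]
 [233.14916839 285.20756989]]
```

View pics/a3.png

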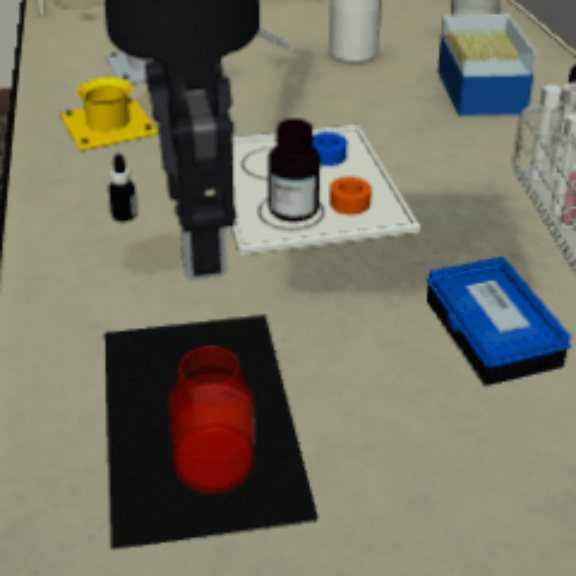

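The jar stands upright on the mat at crop (212,420). The bottle, the rings and the bystanders have not moved. Bottle next.

Call:
drive_tool(
  plan=[-0.08, 0.18, 0, 0, 0, 0, 0.6, -0.16, 0.36, 0, 0, 0, 0, 0.6, -0.24, 0.55, 0, 0, 0, 0, 0.6, -0.31, 0.73, 0, 0, 0, 0, 0.6, -0.38, 0.9, 0, 0, 0, 0, 0.6],
)

```text
time_s: 8.0
position: [0.4918, -0.1738, 0.1802]
tcp_rot: [-0.001, -0.002, 1.0, 0.0]
force: [0.3, 0.3, 0.3]
width: 0.0682
grasp_force: 0.0
```

Call:
drive_tool(
  plan=[-0.08, 0.2, 0, 0, 0, 0, 0.6, -0.15, 0.37, 0, 0, 0, 0, 0.6, -0.2, 0.49, 0, 0, 0, 0, 0.6, -0.225, 0.53, 0, 0, 0, 0, 0.6, -0.225, 0.53, 0, 0, 0, 0, 0.6],
)

```text
time_s: 8.5
position: [0.5364, -0.0688, 0.1805]
tcp_rot: [-0.001, -0.003, 1.0, 0.0]
force: [-0.4, -0.5, -0.6]
width: 0.0684
grasp_force: 0.0
```

```bash
python3 -c "
from mv import *
go([(.5373,-.07,.03,180)])"
```

```text
(0.5373, -0.07, 0.03, 180) [-0.006 -0.006  0.753] [ 0.    -0.002  0.007]
```

Call:
drive_tool(
  plan=[-0.005, -0.005, 0.2, 0, 0, 0.007, 0.6, -0.005, -0.005, 0.4, 0, 0, 0.007, 0.6, -0.005, -0.005, 0.57, 0, 0, 0.007, 0.6, -0.005, -0.005, 0.7, 0, 0, 0.007, 0.6, -0.005, -0.005, 0.745, 0, 0, 0.007, 0.6],
)

```text
time_s: 9.0
position: [0.5349, -0.0712, 0.0291]
tcp_rot: [-0.002, 0.002, 1.0, 0.001]
force: [0.1, -0.2, -0.8]
width: 0.0683
grasp_force: 0.0
```

Call:
drive_tool(
  plan=[0, 0, 0, 0, 0, 0, 0.1, 0, 0, 0, 0, 0, 0, -0.1, 0, 0, 0, 0, 0, 0, -0.1, 0, 0, 0, 0, 0, 0, -0.1, 0, 0, 0, 0, 0, 0, -0.1],
)

```text
time_s: 9.5
position: [0.5379, -0.0708, 0.0334]
tcp_rot: [0.0, 0.001, 1.0, -0.0]
force: [0.9, 0.8, -2.0]
width: 0.0467
grasp_force: 61.6
```

Call:
drive_tool(
  plan=[0, 0, 0, 0, 0, 0, -0.1, 0, 0, 0, 0, 0, 0, -0.1, 0, 0, 0, 0, 0, 0, -0.1, 0, 0, -0.05, 0, 0, 0, -0.1, 0, 0, -0.1, 0, 0, 0, -0.1],
)

```text
time_s: 10.0
position: [0.537, -0.0704, 0.053]
tcp_rot: [-0.001, 0.001, 1.0, 0.0]
force: [-0.1, 0.1, -1.9]
width: 0.0467
grasp_force: 61.7
```

Call:
drive_tool(
  plan=[0, 0, -0.1, 0, 0, 0, -0.1, 0, 0, -0.25, 0, 0, 0, -0.1, 0, 0, -0.45, 0, 0, 0, -0.1, 0, 0, -0.6, 0, 0, 0, -0.1, 0, 0, -0.65, 0, 0, 0, -0.1],
)

```text
time_s: 10.5
position: [0.539, -0.0712, 0.1871]
tcp_rot: [0.003, 0.001, 1.0, -0.001]
force: [0.7, -0.3, -0.9]
width: 0.0464
grasp_force: 61.8
```

Call:
drive_tool(
  plan=[0.13, -0.2, 0, 0, 0, 0, -0.1, 0.26, -0.42, 0, 0, 0, 0, -0.1, 0.4, -0.64, 0, 0, 0, 0, -0.1, 0.52, -0.84, 0, 0, 0, 0, -0.1, 0.59, -0.94, 0, 0, 0, 0, -0.1],
)

```text
time_s: 11.0
position: [0.4169, -0.2608, 0.1819]
tcp_rot: [-0.001, 0.002, 1.0, -0.0]
force: [0.1, 0.6, -1.6]
width: 0.0468
grasp_force: 62.1
```

Call:
drive_tool(
  plan=[0, 0, 0, 0, 0, 0, -0.1, 0, 0, 0.15, 0, 0, 0, -0.1, 0, 0, 0.35, 0, 0, 0, -0.1, 0, 0, 0.55, 0, 0, 0, -0.1, 0, 0, 0.65, 0, 0, 0, -0.1],
)

```text
time_s: 11.5
position: [0.4177, -0.2559, 0.0485]
tcp_rot: [-0.002, 0.001, 1.0, 0.002]
force: [0.2, 0.0, -1.2]
width: 0.0464
grasp_force: 62.1
```

Call:
drive_tool(
  plan=[0, 0, 0, 0, 0, 0, -0.1, 0, 0, 0.03, 0, 0, 0, -0.1, 0, 0, 0.06, 0, 0, 0, -0.1, 0, 0, 0.085, 0, 0, 0, -0.1, 0, 0, 0.085, 0, 0, 0, -0.1],
)

```text
time_s: 12.0
position: [0.4191, -0.2584, 0.0356]
tcp_rot: [0.0, 0.001, 1.0, -0.0]
force: [0.6, -0.3, -1.5]
width: 0.0472
grasp_force: 62.1
```

```bash
python3 -c "
from mv import *
print(robot.get_state()['position'],robot.get_state()['force'])
go([(.419,-.259,.0325,180)])"
```

```text
[ 0.4191461  -0.25840554  0.03563366] [ 0.60001854 -0.3393263  -1.45647834]
(0.419, -0.259, 0.0325, 180) [ 0.001 -0.003  0.016] [-0.     0.    -0.003]
```

Call:
drive_tool(
  plan=[0, 0, 0.008, 0, 0, 0, -0.1, 0, 0, 0.016, 0, 0, 0, -0.1, 0, 0, 0.016, 0, 0, 0, -0.1, 0, 0, 0.016, 0, 0, 0, -0.1, 0, 0, 0.016, 0, 0, 0, -0.1],
)

```text
time_s: 12.5
position: [0.4194, -0.2587, 0.0332]
tcp_rot: [0.0, 0.001, 1.0, -0.0]
force: [-2.0, 1.3, 5.0]
width: 0.0463
grasp_force: 62.5
```

Call:
drive_tool(
  plan=[0, 0, 0, 0, 0, 0, 0.2, 0, 0, 0, 0, 0, 0, 0.6, 0, 0, 0, 0, 0, 0, 0.6, 0, 0, 0, 0, 0, 0, 0.6, 0, 0, 0, 0, 0, 0, 0.6],
)

```text
time_s: 13.0
position: [0.4191, -0.2584, 0.0324]
tcp_rot: [-0.0, 0.001, 1.0, -0.0]
force: [-0.5, -0.5, -0.5]
width: 0.0685
grasp_force: 0.0
```

Call:
drive_tool(
  plan=[0, 0, -0.1, 0, 0, 0, 0.6, 0, 0, -0.3, 0, 0, 0, 0.6, 0, 0, -0.5, 0, 0, 0, 0.6, 0, 0, -0.7, 0, 0, 0, 0.6, 0, 0, -0.73, 0, 0, 0, 0.6],
)

```text
time_s: 13.5
position: [0.4207, -0.2601, 0.1838]
tcp_rot: [0.002, 0.001, 1.0, -0.003]
force: [0.6, -1.3, 0.5]
width: 0.0685
grasp_force: 0.0
```

Call:
drive_tool(
  plan=[-0.15, 0.2, 0, 0, 0, 0, 0.3, -0.32, 0.43, 0, 0, 0, 0, 0.3, -0.5, 0.65, 0, 0, 0, 0, 0.3, -0.63, 0.85, 0, 0, 0, 0, 0.3, -0.7, 1, 0, 0, 0, 0, 0.3],
)

```text
time_s: 14.0
position: [0.5605, -0.0566, 0.1776]
tcp_rot: [-0.0, 0.001, 1.0, 0.0]
force: [0.4, -0.7, 0.7]
width: 0.0556
grasp_force: 0.0
```

```bash
python3 -c "
from mv import *
go([(.5965,.0205,.18,180),(.5965,.0205,.011,180)])
s=viewer.capture('side');t=viewer.capture('top')
b=cv2.resize(t['color'][140:280,220:420],None,fx=2.4,fy=2.4,interpolation=cv2.INTER_CUBIC)
a=cv2.resize(s['color'][150:370,150:350],None,fx=2.4,fy=2.4)
a=cv2.resize(a,(300,330)); cv2.imwrite('pics/a4.png',np.hstack([b[:330],a]))
"
```

```text
(0.5965, 0.0205, 0.18, 180) [-0.179  0.386 -0.012] [ 0.    -0.    -0.002]
(0.5965, 0.0205, 0.011, 180) [ 0.    -0.     0.845] [0. 0. 0.]
```

View pics/a4.png

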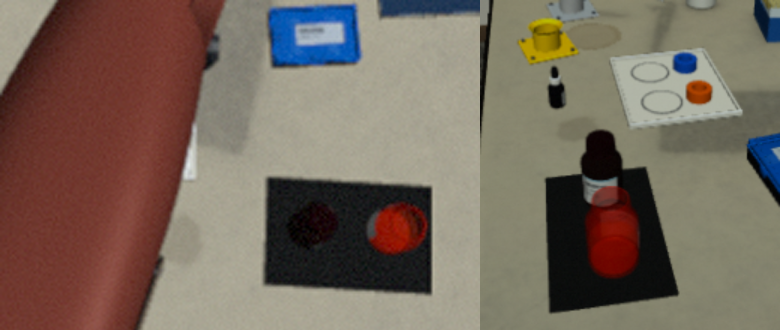

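Both stand upright on the mat: the bottle at (313,222) and the jar at (398,230) in the top half. The rings have not moved. Now the blue ring.

Call:
drive_tool(
  plan=[-0.09, 0.19, 0, 0, 0, 0, 0.3, -0.15, 0.32, 0, 0, 0, 0, 0.3, -0.18, 0.385, 0.1, 0, 0, 0, 0.3, -0.18, 0.385, 0.25, 0, 0, 0, 0.3, -0.18, 0.385, 0.4, 0, 0, 0, 0.3],
)

```text
time_s: 14.6
position: [0.5957, 0.0183, 0.0972]
tcp_rot: [0.0, 0.001, 1.0, -0.0]
force: [-0.2, -0.4, -0.1]
width: 0.0553
grasp_force: 0.0
```

Call:
drive_tool(
  plan=[0, 0, 0.15, 0, 0, 0, 0.3, 0, 0, 0.28, 0, 0, 0, 0.3, 0, 0, 0.36, 0, 0, 0, 0.3, 0, 0, 0.36, 0, 0, 0, 0.3, 0, 0, 0.36, 0, 0, 0, 0.3],
)

```text
time_s: 15.1
position: [0.5959, 0.0179, 0.0271]
tcp_rot: [0.0, 0.001, 1.0, -0.0]
force: [0.3, 0.6, 1.0]
width: 0.0555
grasp_force: 0.0
```

```bash
python3 -c "
from mv import *
go([(.5965,.0205,.011,180)])
s=viewer.capture('side')
cv2.imwrite('pics/a5.png',cv2.resize(s['color'][150:240,230:330],None,fx=6,fy=6,interpolation=cv2.INTER_CUBIC))
"
```

```text
(0.5965, 0.0205, 0.011, 180) [-0.003  0.013  0.081] [-0.     0.    -0.003]
```

View pics/a5.png

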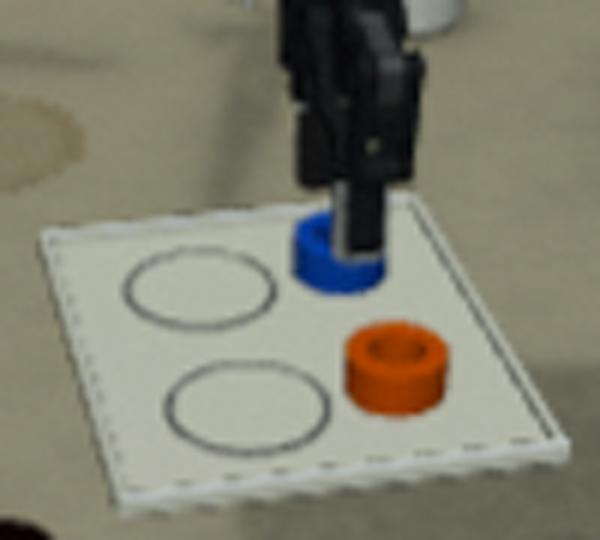

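The near finger at (360,225) straddles the blue ring at (340,255) and is aligned with it. I'll go down to the upper half and close.

Call:
drive_tool(
  plan=[0, 0.012, 0.03, 0, 0, 0, 0.3, 0, 0.012, 0.06, 0, 0, 0, 0.3, 0, 0.012, 0.08, 0, 0, 0, 0.3, 0, 0.012, 0.08, 0, 0, 0, 0.3, 0, 0.012, 0.08, 0, 0, 0, 0.3],
)

```text
time_s: 15.65
position: [0.5956, 0.0207, 0.0104]
tcp_rot: [-0.0, 0.001, 1.0, -0.0]
force: [0.5, 0.0, -0.5]
width: 0.0557
grasp_force: 0.0
```

Call:
drive_tool(
  plan=[0, 0, 0, 0, 0, 0, 0, 0, 0, 0, 0, 0, 0, -0.3, 0, 0, 0, 0, 0, 0, -0.3, 0, 0, 0, 0, 0, 0, -0.3, 0, 0, 0, 0, 0, 0, -0.3],
)

```text
time_s: 16.15
position: [0.5962, 0.0205, 0.0112]
tcp_rot: [0.001, 0.001, 1.0, -0.0]
force: [-0.8, 0.7, 5.1]
width: 0.0368
grasp_force: 60.6
```

Call:
drive_tool(
  plan=[0, 0, 0, 0, 0, 0, -0.3, 0, 0, 0, 0, 0, 0, -0.3, 0, 0, 0, 0, 0, 0, -0.3, 0, 0, -0.1, 0, 0, 0, -0.3, 0, 0, -0.2, 0, 0, 0, -0.3],
)

```text
time_s: 16.65
position: [0.5948, 0.0208, 0.05]
tcp_rot: [-0.001, 0.001, 1.0, 0.0]
force: [0.6, 0.4, -0.8]
width: 0.037
grasp_force: 60.1
```

```bash
python3 -c "
from mv import *
s=viewer.capture('side')
cv2.imwrite('pics/a6.png',cv2.resize(s['color'][130:230,230:330],None,fx=6,fy=6,interpolation=cv2.INTER_CUBIC))
"
```

```text
(no output)
```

View pics/a6.png

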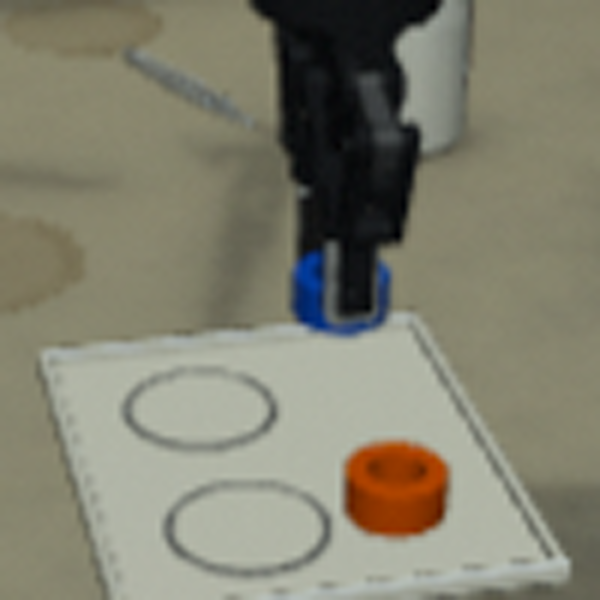

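The fingertips end only about 6 mm above the ring's underside, which is too low a grip for the holder. I'll set it down and regrip 5 mm higher.

Call:
drive_tool(
  plan=[0, 0, 0.1, 0, 0, 0, -0.3, 0, 0, 0.17, 0, 0, 0, -0.3, 0, 0, 0.195, 0, 0, 0, -0.3, 0, 0, 0.197, 0, 0, 0, -0.3, 0, 0, 0.197, 0, 0, 0, -0.3],
)

```text
time_s: 17.2
position: [0.5945, 0.0208, 0.0111]
tcp_rot: [-0.001, 0.001, 1.0, 0.0]
force: [-8.0, 1.2, 12.2]
width: 0.0371
grasp_force: 61.5
```

Call:
drive_tool(
  plan=[0, 0, 0, 0, 0, 0, 0.1, 0, 0, 0, 0, 0, 0, 0.3, 0, 0, 0, 0, 0, 0, 0.3, 0, 0, -0.022, 0, 0, 0, 0.3, 0, 0, -0.022, 0, 0, 0, 0.3],
)

```text
time_s: 17.7
position: [0.5961, 0.0206, 0.0161]
tcp_rot: [0.0, 0.001, 1.0, -0.0]
force: [0.1, 0.1, -0.1]
width: 0.0553
grasp_force: 0.0
```

Call:
drive_tool(
  plan=[0, 0, 0, 0, 0, 0, 0.3, 0, 0, 0, 0, 0, 0, 0, 0, 0, 0, 0, 0, 0, -0.3, 0, 0, 0, 0, 0, 0, -0.3, 0, 0, 0, 0, 0, 0, -0.3],
)

```text
time_s: 18.2
position: [0.596, 0.0206, 0.016]
tcp_rot: [0.0, 0.001, 1.0, -0.0]
force: [-0.7, -0.4, 5.8]
width: 0.037
grasp_force: 60.5
```

Call:
drive_tool(
  plan=[0, 0, 0, 0, 0, 0, -0.3, 0, 0, 0, 0, 0, 0, -0.3, 0, 0, 0, 0, 0, 0, -0.3, 0, 0, 0, 0, 0, 0, -0.3, 0, 0, 0, 0, 0, 0, -0.3],
)

```text
time_s: 18.7
position: [0.596, 0.0206, 0.016]
tcp_rot: [0.0, 0.001, 1.0, -0.0]
force: [-1.2, 0.1, 5.7]
width: 0.0368
grasp_force: 60.5
```

Call:
drive_tool(
  plan=[0, 0, -0.05, 0, 0, 0, -0.3, 0, 0, -0.2, 0, 0, 0, -0.3, 0, 0, -0.4, 0, 0, 0, -0.3, 0, 0, -0.6, 0, 0, 0, -0.3, 0, 0, -0.62, 0, 0, 0, -0.3],
)

```text
time_s: 19.2
position: [0.5984, 0.0202, 0.1459]
tcp_rot: [0.004, 0.001, 1.0, -0.001]
force: [0.0, -0.7, -0.1]
width: 0.0365
grasp_force: 60.1
```

Call:
drive_tool(
  plan=[0.1, 0.17, 0, 0, 0, 0, -0.3, 0.21, 0.36, 0, 0, 0, 0, -0.3, 0.32, 0.54, 0, 0, 0, 0, -0.3, 0.43, 0.72, 0, 0, 0, 0, -0.3, 0.54, 0.9, 0, 0, 0, 0, -0.3],
)

```text
time_s: 19.7
position: [0.4868, 0.202, 0.1392]
tcp_rot: [-0.0, 0.001, 1.0, -0.0]
force: [0.1, 0.4, -0.3]
width: 0.0364
grasp_force: 60.1
```

Call:
drive_tool(
  plan=[0.08, 0.15, 0, 0, 0, 0, -0.3, 0.17, 0.3, 0, 0, 0, 0, -0.3, 0.23, 0.4, 0, 0, 0, 0, -0.3, 0.285, 0.487, 0, 0, 0, 0, -0.3, 0.285, 0.487, 0, 0, 0, 0, -0.3],
)

```text
time_s: 20.2
position: [0.4297, 0.3, 0.1392]
tcp_rot: [-0.0, -0.0, 1.0, 0.0]
force: [0.1, -0.0, -0.7]
width: 0.0364
grasp_force: 60.1
```

Call:
drive_tool(
  plan=[0, 0, 0.1, 0, 0, 0, -0.3, 0, 0, 0.2, 0, 0, 0, -0.3, 0, 0, 0.3, 0, 0, 0, -0.3, 0, 0, 0.34, 0, 0, 0, -0.3, 0, 0, 0.34, 0, 0, 0, -0.3],
)

```text
time_s: 20.7
position: [0.4306, 0.2976, 0.0703]
tcp_rot: [-0.001, 0.001, 1.0, -0.001]
force: [-0.0, 0.1, -0.1]
width: 0.0367
grasp_force: 60.2
```

```bash
python3 -c "
from mv import *
go([(.431,.298,.049,180)])
s=viewer.capture('side');t=viewer.capture('top')
a=cv2.resize(s['color'][115:185,160:260],None,fx=4.2,fy=4.2,interpolation=cv2.INTER_CUBIC)
b=cv2.resize(t['color'][190:260,115:195],None,fx=4.2,fy=4.2,interpolation=cv2.INTER_CUBIC)
cv2.imwrite('pics/a7.png',np.hstack([a,b]))
"
```

```text
(0.431, 0.298, 0.049, 180) [-0.002  0.002  0.106] [-0.001 -0.003 -0.003]
```

View pics/a7.png

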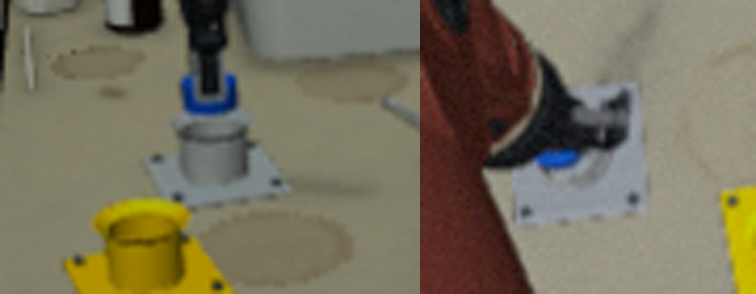

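The blue ring at (209,95) hangs centred over the metal tube at (211,125). The top view is mostly hidden by the gripper. I'll lower it in.

Call:
drive_tool(
  plan=[0, 0, 0.04, 0, 0, 0, -0.3, 0, 0, 0.07, 0, 0, 0, -0.3, 0, 0, 0.09, 0, 0, 0, -0.3, 0, 0, 0.1, 0, 0, 0, -0.3, 0, 0, 0.1, 0, 0, 0, -0.3],
)

```text
time_s: 21.3
position: [0.431, 0.2983, 0.0511]
tcp_rot: [-0.0, 0.001, 1.0, -0.0]
force: [-0.1, -0.7, 0.6]
width: 0.0363
grasp_force: 60.2
```

```bash
python3 -c "
from mv import *
print(robot.get_state()['force'])
go([(.431,.298,.049,180)])"
```

```text
[-0.11607746 -0.66052603  0.56119495]
(0.431, 0.298, 0.049, 180) [ 0.    -0.001  0.01 ] [-0.    -0.001 -0.003]
```

Call:
drive_tool(
  plan=[0, 0, 0.005, 0, 0, 0, -0.3, 0, 0, 0.01, 0, 0, 0, -0.3, 0, 0, 0.01, 0, 0, 0, -0.3, 0, 0, 0.01, 0, 0, 0, -0.3, 0, 0, 0.01, 0, 0, 0, -0.3],
)

```text
time_s: 21.8
position: [0.4313, 0.2984, 0.0496]
tcp_rot: [0.0, 0.001, 1.0, -0.0]
force: [0.2, 0.8, -0.3]
width: 0.0364
grasp_force: 60.2
```

Call:
drive_tool(
  plan=[0, 0, 0, 0, 0, 0, -0.1, 0, 0, 0, 0, 0, 0, 0.1, 0, 0, 0, 0, 0, 0, 0.3, 0, 0, 0, 0, 0, 0, 0.3, 0, 0, 0, 0, 0, 0, 0.3],
)

```text
time_s: 22.3
position: [0.4313, 0.2984, 0.0494]
tcp_rot: [-0.0, 0.001, 1.0, -0.0]
force: [0.4, -0.6, -0.1]
width: 0.0553
grasp_force: 0.0
```

Call:
drive_tool(
  plan=[0, 0, -0.1, 0, 0, 0, 0.3, 0, 0, -0.25, 0, 0, 0, 0.3, 0, 0, -0.4, 0, 0, 0, 0.3, 0, 0, -0.5, 0, 0, 0, 0.3, 0, 0, -0.5, 0, 0, 0, 0.3],
)

```text
time_s: 22.8
position: [0.433, 0.299, 0.1528]
tcp_rot: [0.002, 0.001, 1.0, 0.001]
force: [0.4, 0.8, -0.3]
width: 0.0554
grasp_force: 0.0
```

Call:
drive_tool(
  plan=[-0.08, -0.17, 0, 0, 0, 0, 0.3, -0.18, -0.38, 0, 0, 0, 0, 0.3, -0.28, -0.58, 0, 0, 0, 0, 0.3, -0.37, -0.79, 0, 0, 0, 0, 0.3, -0.46, -1, 0, 0, 0, 0, 0.3],
)

```text
time_s: 23.3
position: [0.5229, 0.0965, 0.1485]
tcp_rot: [-0.0, 0.001, 1.0, -0.0]
force: [1.6, 0.0, -0.1]
width: 0.0556
grasp_force: 0.0
```

```bash
python3 -c "
from mv import *
go([(.596,-.0695,.149,180)])
s=viewer.capture('side');t=viewer.capture('top')
a=cv2.resize(s['color'][135:205,160:260],None,fx=4.2,fy=4.2,interpolation=cv2.INTER_CUBIC)
b=cv2.resize(t['color'][190:260,115:195],None,fx=4.2,fy=4.2,interpolation=cv2.INTER_CUBIC)
cv2.imwrite('pics/a8.png',np.hstack([a,b]))
"
```

```text
(0.596, -0.0695, 0.149, 180) [-0.367 -0.829 -0.003] [-0.    -0.001 -0.002]
```

View pics/a8.png

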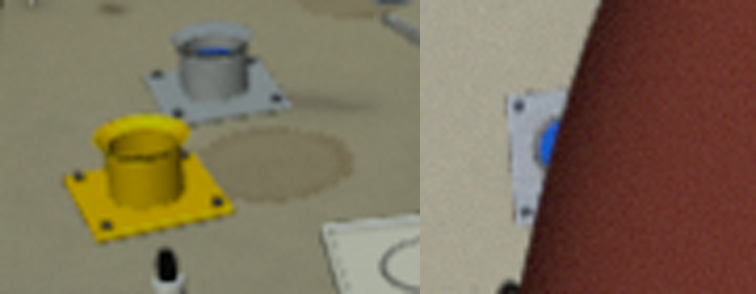

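The blue ring shows as a thin level sliver at (212,52), deep inside the tube, so it lies flat. Orange ring next.

Call:
drive_tool(
  plan=[-0.09, -0.2, 0, 0, 0, 0, 0.3, -0.18, -0.4, 0, 0, 0, 0, 0.3, -0.27, -0.6, 0, 0, 0, 0, 0.3, -0.34, -0.76, 0, 0, 0, 0, 0.3, -0.365, -0.83, 0, 0, 0, 0, 0.3],
)

```text
time_s: 23.9
position: [0.5959, -0.0703, 0.1482]
tcp_rot: [-0.001, 0.002, 1.0, -0.0]
force: [-1.8, 0.1, 0.5]
width: 0.0552
grasp_force: 0.0
```

Call:
drive_tool(
  plan=[0, 0, 0.1, 0, 0, 0, 0.3, 0, 0, 0.25, 0, 0, 0, 0.3, 0, 0, 0.4, 0, 0, 0, 0.3, 0, 0, 0.5, 0, 0, 0, 0.3, 0, 0, 0.5, 0, 0, 0, 0.3],
)

```text
time_s: 24.4
position: [0.5926, -0.0662, 0.0455]
tcp_rot: [-0.003, 0.001, 1.0, 0.001]
force: [-0.2, 0.1, 0.1]
width: 0.0551
grasp_force: 0.0
```

```bash
python3 -c "
from mv import *
go([(.5955,-.0697,.016,180)])"
```

```text
(0.5955, -0.0697, 0.016, 180) [-0.015 -0.018  0.147] [ 0.003 -0.008 -0.002]
```

Call:
drive_tool(
  plan=[0, 0, 0.05, 0, 0, 0, 0.3, 0, 0, 0.1, 0, 0, 0, 0.3, 0, 0, 0.14, 0, 0, 0, 0.3, 0, 0, 0.155, 0, 0, 0, 0.3, 0, 0, 0.155, 0, 0, 0, 0.3],
)

```text
time_s: 24.9
position: [0.5953, -0.0679, 0.0181]
tcp_rot: [-0.0, 0.001, 1.0, 0.0]
force: [-0.5, -0.1, 0.6]
width: 0.0557
grasp_force: 0.0
```

```bash
python3 -c "
from mv import *
go([(.5955,-.0697,.016,180)])"
```

```text
(0.5955, -0.0697, 0.016, 180) [-0.001 -0.009  0.011] [ 0.    -0.001 -0.003]
```

Call:
drive_tool(
  plan=[0, -0.009, 0.01, 0, 0, 0, 0.3, 0, -0.009, 0.01, 0, 0, 0, 0, 0, -0.009, 0.01, 0, 0, 0, -0.3, 0, -0.009, 0.01, 0, 0, 0, -0.3, 0, -0.009, 0.01, 0, 0, 0, -0.3],
)

```text
time_s: 25.4
position: [0.5961, -0.0701, 0.0174]
tcp_rot: [0.001, 0.001, 1.0, -0.0]
force: [-1.4, -0.5, 6.1]
width: 0.0364
grasp_force: 60.1
```

Call:
drive_tool(
  plan=[0, 0, 0, 0, 0, 0, -0.3, 0, 0, 0, 0, 0, 0, -0.3, 0, 0, 0, 0, 0, 0, -0.3, 0, 0, 0, 0, 0, 0, -0.3, 0, 0, 0, 0, 0, 0, -0.3],
)

```text
time_s: 25.9
position: [0.596, -0.0701, 0.0174]
tcp_rot: [0.001, 0.001, 1.0, -0.0]
force: [-0.3, -0.7, 6.0]
width: 0.0361
grasp_force: 60.1
```

Call:
drive_tool(
  plan=[0, 0, -0.05, 0, 0, 0, -0.3, 0, 0, -0.2, 0, 0, 0, -0.3, 0, 0, -0.4, 0, 0, 0, -0.3, 0, 0, -0.6, 0, 0, 0, -0.3, 0, 0, -0.65, 0, 0, 0, -0.3],
)

```text
time_s: 26.4
position: [0.5977, -0.0704, 0.1524]
tcp_rot: [0.003, 0.001, 1.0, -0.001]
force: [1.0, -0.7, -0.2]
width: 0.0358
grasp_force: 60.1
```

Call:
drive_tool(
  plan=[0.08, 0.17, 0, 0, 0, 0, -0.3, 0.16, 0.36, 0, 0, 0, 0, -0.3, 0.24, 0.54, 0, 0, 0, 0, -0.3, 0.32, 0.72, 0, 0, 0, 0, -0.3, 0.41, 0.92, 0, 0, 0, 0, -0.3],
)

```text
time_s: 26.9
position: [0.513, 0.1155, 0.1464]
tcp_rot: [-0.0, 0.001, 1.0, -0.0]
force: [0.7, 0.4, -0.1]
width: 0.0363
grasp_force: 60.1
```

Call:
drive_tool(
  plan=[0.08, 0.18, 0, 0, 0, 0, -0.3, 0.17, 0.38, 0, 0, 0, 0, -0.3, 0.25, 0.57, 0, 0, 0, 0, -0.3, 0.33, 0.75, 0, 0, 0, 0, -0.3, 0.4, 0.9, 0, 0, 0, 0, -0.3],
)

```text
time_s: 27.4
position: [0.433, 0.2963, 0.1464]
tcp_rot: [-0.0, 0.001, 1.0, 0.0]
force: [0.4, -0.0, 0.1]
width: 0.0362
grasp_force: 60.1
```

```bash
python3 -c "
from mv import *
go([(.431,.2982,.07,180)])"
```

```text
(0.431, 0.2982, 0.07, 180) [0.01  0.009 0.382] [ 0.    -0.    -0.002]
```

Call:
drive_tool(
  plan=[0.01, 0.01, 0.1, 0, 0, 0, -0.3, 0.01, 0.01, 0.2, 0, 0, 0, -0.3, 0.01, 0.01, 0.3, 0, 0, 0, -0.3, 0.01, 0.01, 0.38, 0, 0, 0, -0.3, 0.01, 0.01, 0.38, 0, 0, 0, -0.3],
)

```text
time_s: 27.9
position: [0.4304, 0.296, 0.068]
tcp_rot: [-0.002, 0.001, 1.0, -0.001]
force: [-0.6, 0.2, 0.3]
width: 0.0362
grasp_force: 60.1
```

Call:
drive_tool(
  plan=[0, 0, 0, 0, 0, 0, -0.3, 0, 0, 0.03, 0, 0, 0, -0.3, 0, 0, 0.06, 0, 0, 0, -0.3, 0, 0, 0.08, 0, 0, 0, -0.3, 0, 0, 0.08, 0, 0, 0, -0.3],
)

```text
time_s: 28.4
position: [0.4319, 0.2964, 0.0538]
tcp_rot: [-0.0, 0.001, 1.0, -0.0]
force: [0.1, -0.0, -0.2]
width: 0.036
grasp_force: 60.1
```

```bash
python3 -c "
from mv import *
go([(.4313,.2984,.05,180)])"
```

```text
(0.4313, 0.2984, 0.05, 180) [0.003 0.01  0.019] [-0.001 -0.001 -0.003]
```

Call:
drive_tool(
  plan=[0.003, 0.01, 0, 0, 0, 0, -0.3, 0.003, 0.01, 0.01, 0, 0, 0, -0.3, 0.003, 0.01, 0.018, 0, 0, 0, -0.3, 0.003, 0.01, 0.018, 0, 0, 0, -0.3, 0.003, 0.01, 0.018, 0, 0, 0, -0.3],
)

```text
time_s: 28.9
position: [0.4317, 0.2986, 0.0508]
tcp_rot: [-0.0, 0.001, 1.0, -0.0]
force: [0.5, -0.0, -0.4]
width: 0.036
grasp_force: 60.1
```

Call:
drive_tool(
  plan=[0, 0, 0, 0, 0, 0, -0.1, 0, 0, 0, 0, 0, 0, 0.1, 0, 0, 0, 0, 0, 0, 0.3, 0, 0, 0, 0, 0, 0, 0.3, 0, 0, 0, 0, 0, 0, 0.3],
)

```text
time_s: 29.4
position: [0.4317, 0.2986, 0.0509]
tcp_rot: [0.0, 0.001, 1.0, -0.0]
force: [-0.4, -1.0, -0.2]
width: 0.0555
grasp_force: 0.0
```

Call:
drive_tool(
  plan=[0, 0, -0.1, 0, 0, 0, 0.3, 0, 0, -0.25, 0, 0, 0, 0.3, 0, 0, -0.4, 0, 0, 0, 0.3, 0, 0, -0.6, 0, 0, 0, 0.5, 0, 0, -0.65, 0, 0, 0, 0.6],
)

```text
time_s: 29.9
position: [0.4334, 0.2992, 0.1855]
tcp_rot: [0.003, 0.001, 1.0, 0.001]
force: [0.6, 0.9, 0.4]
width: 0.0686
grasp_force: 0.0
```

Call:
drive_tool(
  plan=[0, -0.2, 0, 0, 0, 0, 0.6, 0, -0.4, 0, 0, 0, 0, 0.6, 0, -0.6, 0, 0, 0, 0, 0.6, 0, -0.8, 0, 0, 0, 0, 0.6, 0, -1, 0, 0, 0, 0, 0.6],
)

```text
time_s: 30.4
position: [0.4309, 0.0972, 0.1806]
tcp_rot: [0.0, 0.001, 1.0, -0.0]
force: [1.0, -0.4, 0.1]
width: 0.0684
grasp_force: 0.0
```

Call:
drive_tool(
  plan=[0, -0.2, 0, 0, 0, 0, 0.6, 0, -0.4, 0, 0, 0, 0, 0.6, 0, -0.6, 0, 0, 0, 0, 0.6, 0, -0.8, 0, 0, 0, 0, 0.6, 0, -1, 0, 0, 0, 0, 0.6],
)

```text
time_s: 30.9
position: [0.4305, -0.103, 0.1807]
tcp_rot: [0.0, 0.001, 1.0, -0.0]
force: [0.8, -0.2, -1.2]
width: 0.0685
grasp_force: 0.0
```

```bash
python3 -c "
from mv import *
go([(.4191,-.2584,.18,180)])
s=viewer.capture('side');t=viewer.capture('top')
a=cv2.resize(s['color'][135:205,160:260],None,fx=4.2,fy=4.2,interpolation=cv2.INTER_CUBIC)
b=cv2.resize(t['color'][190:260,115:195],None,fx=4.2,fy=4.2,interpolation=cv2.INTER_CUBIC)
d=cv2.resize(t['color'][150:225,225:310],None,fx=4.4,fy=3.92)[:294]
e=cv2.resize(s['color'][170:240,230:330],None,fx=3.76,fy=4.2)
z=np.vstack([np.hstack([a,b])[:, :750],np.hstack([d,e])[:, :750]]); cv2.imwrite('pics/a9.png',z); print(z.shape)
"
```

```text
(0.4191, -0.2584, 0.18, 180) [ 0.055 -0.777  0.003] [-0.     0.    -0.003]
(588, 750, 3)
```

View pics/a9.png

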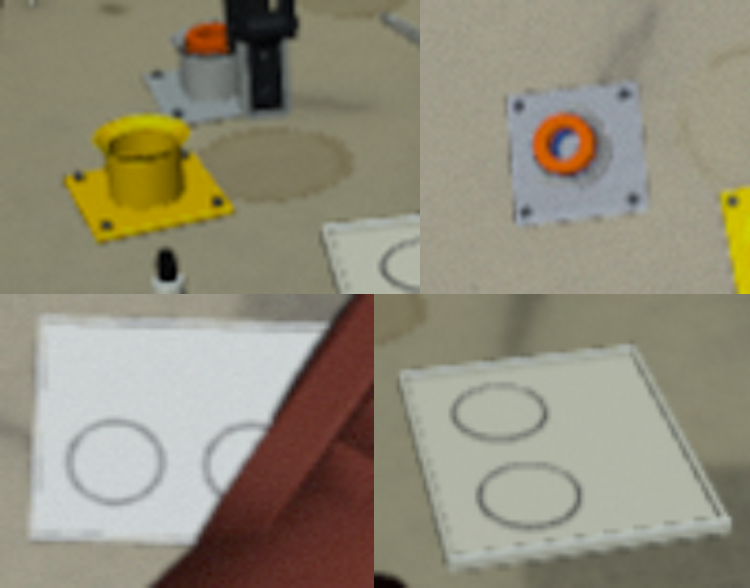

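The orange ring sits level in the tube, at (207,38) in the side crop and (565,145) in the top crop, with blue below it. Both printed circles are clear. I'll check orange's seating height and the circle centres numerically.

```bash
python3 -c "
from mv import *
from scipy.optimize import least_squares
s=viewer.capture('side');t=viewer.capture('top')
def m(c,roi):
    x0,x1,y0,y1=roi;h=cv2.cvtColor(c['color'],cv2.COLOR_BGR2HSV)[y0:y1,x0:x1]
    q=np.argwhere((h[...,0]<18)&(h[...,1]>150)&(h[...,2]>100))[:,::-1]+[x0,y0]; return q
a=np.linspace(0,2*np.pi,60)
q=m(t,(140,165,215,240));print('top mask',q.min(0),q.max(0),(q.min(0)+q.max(0))/2)
q=m(s,(195,230,130,155));print('side mask',q.min(0),q.max(0),len(q))
for z in(.05,.054,.058,.065):
    P=np.c_[.4315+.02*np.cos(a),.2983+.02*np.sin(a),0*a+z]
    for c in(t,s):
        u=proj(c,P);print(z,u.min(0).round(1),u.max(0).round(1),end=' ')
    print()
P=np.c_[.4315+.031*np.cos(a),.2983+.031*np.sin(a),0*a+.046];u=proj(s,P);print('rim',u.min(0),u.max(0))
# circles
T=lambda x,y:(x/4.4+225-.4,y/3.92+150-.4); S=lambda x,y:(x/3.76+230-.4,y/4.2+170-.4)
print('L circle',ray(t,T(116,462-294),.004),ray(s,S(500-374,412-294),.004));print('R circle',ray(s,S(529-374,495-294),.004))
"
```

```text
top mask [142 217] [156 230] [149.  223.5]
side mask [204 140] [213 147] 63
0.05 [141.2 216.5] [155.8 230.9] 0.05 [203.6 139.5] [216.9 144.6] 
0.054 [140.8 216.2] [155.4 230.7] 0.054 [203.5 138.3] [216.8 143.3] 
0.058 [140.5 216. ] [155.1 230.5] 0.058 [203.4 137.1] [216.7 142.1] 
0.065 [139.8 215.6] [154.6 230.2] 0.065 [203.2 134.9] [216.6 139.9] 
rim [200.03872872 139.35660594] [220.60651216 147.28082835]
L circle [0.53816361 0.02072254 0.004     ] [0.53735066 0.02013937 0.004     ]
R circle [ 0.5369617  -0.06975365  0.004     ]
```

Orange is seated: its top edge fits z = 50 mm. The circles are at (0.5375, 0.0205) and (0.537, -0.070). Now the bottle goes back.

Call:
drive_tool(
  plan=[0.01, -0.2, 0, 0, 0, 0, 0.6, 0.03, -0.4, 0, 0, 0, 0, 0.6, 0.045, -0.6, 0, 0, 0, 0, 0.6, 0.055, -0.76, 0, 0, 0, 0, 0.6, 0.055, -0.777, 0, 0, 0, 0, 0.6],
)

```text
time_s: 31.6
position: [0.4194, -0.2584, 0.1805]
tcp_rot: [-0.0, 0.002, 1.0, -0.0]
force: [-0.1, 0.8, 0.1]
width: 0.0684
grasp_force: 0.0
```

Call:
drive_tool(
  plan=[0, 0, 0, 0, 0, 0, 0.6, 0, 0, 0.15, 0, 0, 0, 0.6, 0, 0, 0.35, 0, 0, 0, 0.6, 0, 0, 0.55, 0, 0, 0, 0.6, 0, 0, 0.65, 0, 0, 0, 0.6],
)

```text
time_s: 32.1
position: [0.4187, -0.2533, 0.0475]
tcp_rot: [-0.001, -0.0, 1.0, 0.002]
force: [-0.2, -0.1, -0.1]
width: 0.0685
grasp_force: 0.0
```

Call:
drive_tool(
  plan=[0, 0, 0.04, 0, 0, 0, 0.6, 0, 0, 0.07, 0, 0, 0, 0.6, 0, 0, 0.08, 0, 0, 0, 0.6, 0, 0, 0.08, 0, 0, 0, 0.6, 0, 0, 0.08, 0, 0, 0, 0.6],
)

```text
time_s: 32.6
position: [0.4201, -0.2573, 0.036]
tcp_rot: [0.001, 0.001, 1.0, -0.001]
force: [1.0, -0.9, 0.1]
width: 0.0685
grasp_force: 0.0
```

```bash
python3 -c "
from mv import *
go([(.4191,-.2584,.032,180)])"
```

```text
(0.4191, -0.2584, 0.032, 180) [ 0.005 -0.006  0.02 ] [-0.002  0.002 -0.003]
```

Call:
drive_tool(
  plan=[0.003, -0.004, 0.008, 0, 0, 0, 0.6, 0.003, -0.004, 0.015, 0, 0, 0, 0.3, 0.003, -0.004, 0.015, 0, 0, 0, -0.1, 0.003, -0.004, 0.015, 0, 0, 0, -0.1, 0.003, -0.004, 0.015, 0, 0, 0, -0.1],
)

```text
time_s: 33.1
position: [0.4191, -0.2579, 0.0322]
tcp_rot: [0.0, 0.001, 1.0, -0.0]
force: [0.4, 0.0, 3.0]
width: 0.047
grasp_force: 61.6
```

Call:
drive_tool(
  plan=[0, 0, 0, 0, 0, 0, -0.1, 0, 0, 0, 0, 0, 0, -0.1, 0, 0, 0, 0, 0, 0, -0.1, 0, 0, 0, 0, 0, 0, -0.1, 0, 0, 0, 0, 0, 0, -0.1],
)

```text
time_s: 33.6
position: [0.4191, -0.2579, 0.0322]
tcp_rot: [0.0, 0.001, 1.0, -0.0]
force: [-1.0, -0.8, 5.6]
width: 0.0464
grasp_force: 61.6
```

Call:
drive_tool(
  plan=[0, 0, -0.05, 0, 0, 0, -0.1, 0, 0, -0.2, 0, 0, 0, -0.1, 0, 0, -0.4, 0, 0, 0, -0.1, 0, 0, -0.6, 0, 0, 0, -0.1, 0, 0, -0.7, 0, 0, 0, -0.1],
)

```text
time_s: 34.1
position: [0.4194, -0.258, 0.1756]
tcp_rot: [0.001, 0.001, 1.0, -0.001]
force: [0.7, -0.2, -1.3]
width: 0.0468
grasp_force: 61.9
```

Call:
drive_tool(
  plan=[-0.13, 0.2, 0, 0, 0, 0, -0.1, -0.26, 0.42, 0, 0, 0, 0, -0.1, -0.4, 0.64, 0, 0, 0, 0, -0.1, -0.52, 0.84, 0, 0, 0, 0, -0.1, -0.59, 0.94, 0, 0, 0, 0, -0.1],
)

```text
time_s: 34.6
position: [0.538, -0.0661, 0.1718]
tcp_rot: [-0.0, -0.0, 1.0, 0.001]
force: [-0.2, -0.3, -1.2]
width: 0.0467
grasp_force: 62.3
```

Call:
drive_tool(
  plan=[0, 0, 0, 0, 0, 0, -0.1, 0, 0, 0.15, 0, 0, 0, -0.1, 0, 0, 0.35, 0, 0, 0, -0.1, 0, 0, 0.55, 0, 0, 0, -0.1, 0, 0, 0.6, 0, 0, 0, -0.1],
)

```text
time_s: 35.1
position: [0.5337, -0.069, 0.0472]
tcp_rot: [-0.004, 0.001, 1.0, 0.001]
force: [-0.0, 0.6, -1.3]
width: 0.0464
grasp_force: 62.2
```

Call:
drive_tool(
  plan=[0, 0, 0, 0, 0, 0, -0.1, 0, 0, 0.02, 0, 0, 0, -0.1, 0, 0, 0.05, 0, 0, 0, -0.1, 0, 0, 0.05, 0, 0, 0, -0.1, 0, 0, 0.05, 0, 0, 0, -0.1],
)

```text
time_s: 35.6
position: [0.5377, -0.07, 0.0426]
tcp_rot: [0.0, 0.001, 1.0, -0.0]
force: [-0.9, -0.3, -2.7]
width: 0.0467
grasp_force: 62.2
```

```bash
python3 -c "
from mv import *
go([(.537,-.07,.033,180)])"
```

```text
(0.537, -0.07, 0.033, 180) [0.004 0.    0.048] [-0.001  0.001 -0.003]
```

Call:
drive_tool(
  plan=[0.002, 0, 0.02, 0, 0, 0, -0.1, 0.002, 0, 0.04, 0, 0, 0, -0.1, 0.002, 0, 0.046, 0, 0, 0, -0.1, 0.002, 0, 0.046, 0, 0, 0, -0.1, 0.002, 0, 0.046, 0, 0, 0, -0.1],
)

```text
time_s: 36.1
position: [0.5369, -0.0698, 0.0326]
tcp_rot: [-0.0, 0.001, 1.0, -0.0]
force: [-0.1, -1.1, -1.1]
width: 0.047
grasp_force: 62.5
```

```bash
python3 -c "
from mv import *
go([(.537,-.07,.0325,180)])"
```

```text
(0.537, -0.07, 0.0325, 180) [-0.001 -0.001  0.001] [-0.    -0.    -0.003]
```

Release the bottle, rise, and go to the jar at (0.4165, -0.356).

Call:
drive_tool(
  plan=[0, 0, 0.003, 0, 0, 0, -0.1, 0, 0, 0.003, 0, 0, 0, 0.2, 0, 0, 0.003, 0, 0, 0, 0.6, 0, 0, 0.003, 0, 0, 0, 0.6, 0, 0, 0.003, 0, 0, 0, 0.6],
)

```text
time_s: 36.6
position: [0.537, -0.0699, 0.0322]
tcp_rot: [0.0, 0.001, 1.0, -0.0]
force: [0.9, 0.5, -0.2]
width: 0.0683
grasp_force: 0.0
```

Call:
drive_tool(
  plan=[0, 0, -0.1, 0, 0, 0, 0.6, 0, 0, -0.3, 0, 0, 0, 0.6, 0, 0, -0.5, 0, 0, 0, 0.6, 0, 0, -0.7, 0, 0, 0, 0.65, 0, 0, -0.75, 0, 0, 0, 0.65],
)

```text
time_s: 37.1
position: [0.5388, -0.0706, 0.1873]
tcp_rot: [0.003, 0.001, 1.0, -0.001]
force: [0.3, 0.5, -0.2]
width: 0.0704
grasp_force: 0.0
```

Call:
drive_tool(
  plan=[0.06, -0.15, 0, 0, 0, 0, 0.65, 0.14, -0.34, 0, 0, 0, 0, 0.65, 0.22, -0.53, 0, 0, 0, 0, 0.65, 0.3, -0.71, 0, 0, 0, 0, 0.65, 0.38, -0.9, 0, 0, 0, 0, 0.65],
)

```text
time_s: 37.6
position: [0.4596, -0.2508, 0.1817]
tcp_rot: [-0.0, 0.001, 1.0, 0.0]
force: [1.1, -0.8, -0.1]
width: 0.0706
grasp_force: 0.0
```

Call:
drive_tool(
  plan=[0.08, -0.18, 0, 0, 0, 0, 0.65, 0.15, -0.35, 0, 0, 0, 0, 0.65, 0.21, -0.48, 0, 0, 0, 0, 0.65, 0.222, -0.531, 0, 0, 0, 0, 0.65, 0.222, -0.531, 0, 0, 0, 0, 0.65],
)

```text
time_s: 38.1
position: [0.4154, -0.3565, 0.1815]
tcp_rot: [-0.0, 0.002, 1.0, 0.0]
force: [0.6, -0.8, 0.2]
width: 0.0701
grasp_force: 0.0
```

```bash
python3 -c "
from mv import *
go([(.4165,-.356,.0315,180)])"
```

```text
(0.4165, -0.356, 0.0315, 180) [-0.006  0.002  0.75 ] [ 0.001 -0.    -0.005]
```

Call:
drive_tool(
  plan=[-0.005, 0.002, 0.2, 0, 0, 0, 0.65, -0.005, 0.002, 0.4, 0, 0, 0, 0.65, -0.005, 0.002, 0.57, 0, 0, 0, 0.65, -0.005, 0.002, 0.69, 0, 0, 0, 0.65, -0.005, 0.002, 0.75, 0, 0, 0, 0.65],
)

```text
time_s: 38.6
position: [0.4166, -0.3527, 0.0294]
tcp_rot: [-0.001, 0.0, 1.0, 0.002]
force: [0.5, 1.0, -0.2]
width: 0.0703
grasp_force: 0.0
```

Call:
drive_tool(
  plan=[0, 0, 0, 0, 0, 0, 0.65, 0, 0, 0, 0, 0, 0, 0.3, 0, 0, 0, 0, 0, 0, 0, 0, 0, 0, 0, 0, 0, 0, 0, 0, 0, 0, 0, 0, 0],
)

```text
time_s: 39.1
position: [0.4178, -0.3563, 0.0339]
tcp_rot: [0.001, 0.001, 1.0, -0.001]
force: [0.5, -0.1, 7.2]
width: 0.053
grasp_force: 63.7
```

Call:
drive_tool(
  plan=[0, 0, 0, 0, 0, 0, 0, 0, 0, 0, 0, 0, 0, 0, 0, 0, 0, 0, 0, 0, 0, 0, 0, 0, 0, 0, 0, 0, 0, 0, 0, 0, 0, 0, 0],
)

```text
time_s: 39.6
position: [0.4178, -0.3563, 0.0339]
tcp_rot: [0.001, 0.001, 1.0, -0.001]
force: [-0.2, 0.5, 8.0]
width: 0.0532
grasp_force: 63.7
```

Call:
drive_tool(
  plan=[0, 0, -0.05, 0, 0, 0, 0, 0, 0, -0.2, 0, 0, 0, 0, 0, 0, -0.4, 0, 0, 0, 0, 0, 0, -0.6, 0, 0, 0, 0, 0, 0, -0.75, 0, 0, 0, 0],
)

```text
time_s: 40.1
position: [0.4171, -0.3558, 0.1857]
tcp_rot: [0.001, 0.001, 1.0, -0.001]
force: [-0.3, -1.1, -0.9]
width: 0.0534
grasp_force: 63.2
```

Call:
drive_tool(
  plan=[-0.06, 0.15, 0, 0, 0, 0, 0, -0.13, 0.34, 0, 0, 0, 0, 0, -0.2, 0.53, 0, 0, 0, 0, 0, -0.27, 0.72, 0, 0, 0, 0, 0, -0.34, 0.9, 0, 0, 0, 0, 0],
)

```text
time_s: 40.6
position: [0.4856, -0.174, 0.1831]
tcp_rot: [0.0, 0.001, 1.0, -0.0]
force: [0.7, 0.1, -0.6]
width: 0.0531
grasp_force: 63.2
```

Call:
drive_tool(
  plan=[-0.07, 0.2, 0, 0, 0, 0, 0, -0.14, 0.41, 0, 0, 0, 0, 0, -0.2, 0.62, 0, 0, 0, 0, 0, -0.25, 0.83, 0, 0, 0, 0, 0, -0.265, 0.975, 0, 0, 0, 0, 0],
)

```text
time_s: 41.1
position: [0.539, 0.0219, 0.1829]
tcp_rot: [0.0, 0.0, 1.0, 0.0]
force: [0.2, -0.3, -1.5]
width: 0.0534
grasp_force: 63.2
```

```bash
python3 -c "
from mv import *
go([(.5375,.0205,.032,180)])"
```

```text
(0.5375, 0.0205, 0.032, 180) [ 0.008 -0.007  0.754] [ 0.     0.001 -0.001]
```

Call:
drive_tool(
  plan=[0.006, -0.005, 0.15, 0, 0, 0, 0, 0.006, -0.005, 0.32, 0, 0, 0, 0, 0.006, -0.005, 0.5, 0, 0, 0, 0, 0.006, -0.005, 0.64, 0, 0, 0, 0, 0.006, -0.005, 0.68, 0, 0, 0, 0],
)

```text
time_s: 41.6
position: [0.5354, 0.0187, 0.0434]
tcp_rot: [-0.002, 0.001, 1.0, 0.0]
force: [0.4, -1.1, -1.5]
width: 0.0533
grasp_force: 63.2
```

Call:
drive_tool(
  plan=[0, 0, 0, 0, 0, 0, 0, 0, 0, 0.02, 0, 0, 0, 0, 0, 0, 0.04, 0, 0, 0, 0, 0, 0, 0.04, 0, 0, 0, 0, 0, 0, 0.04, 0, 0, 0, 0],
)

```text
time_s: 42.1
position: [0.5379, 0.0183, 0.0387]
tcp_rot: [0.0, 0.001, 1.0, -0.0]
force: [-0.1, 0.4, -0.7]
width: 0.0531
grasp_force: 63.2
```

```bash
python3 -c "
from mv import *
go([(.5375,.0205,.0335,180)])"
```

```text
(0.5375, 0.0205, 0.0335, 180) [0.002 0.011 0.026] [-0.     0.001 -0.003]
```

Call:
drive_tool(
  plan=[0.001, 0.01, 0.005, 0, 0, 0, 0, 0.001, 0.01, 0.015, 0, 0, 0, 0, 0.001, 0.01, 0.023, 0, 0, 0, 0, 0.001, 0.01, 0.023, 0, 0, 0, 0, 0.001, 0.01, 0.023, 0, 0, 0, 0],
)

```text
time_s: 42.6
position: [0.5376, 0.0204, 0.0339]
tcp_rot: [0.0, 0.001, 1.0, -0.0]
force: [-1.2, 1.4, 6.0]
width: 0.0531
grasp_force: 63.8
```

Call:
drive_tool(
  plan=[0, 0, 0, 0, 0, 0, 0.2, 0, 0, 0, 0, 0, 0, 0.6, 0, 0, 0, 0, 0, 0, 0.6, 0, 0, 0, 0, 0, 0, 0.6, 0, 0, 0, 0, 0, 0, 0.6],
)

```text
time_s: 43.1
position: [0.5372, 0.0203, 0.0333]
tcp_rot: [-0.0, 0.001, 1.0, -0.0]
force: [-0.2, 0.2, -0.4]
width: 0.0684
grasp_force: 0.0
```

Call:
drive_tool(
  plan=[0, 0, -0.1, 0, 0, 0, 0.6, 0, 0, -0.3, 0, 0, 0, 0.6, 0, 0, -0.5, 0, 0, 0, 0.6, 0, 0, -0.7, 0, 0, 0, 0.65, 0, 0, -0.8, 0, 0, 0, 0.65],
)

```text
time_s: 43.6
position: [0.5384, 0.0201, 0.1974]
tcp_rot: [0.002, 0.001, 1.0, -0.001]
force: [-0.7, 0.1, -0.7]
width: 0.0704
grasp_force: 0.0
```

Call:
drive_tool(
  plan=[0.1, -0.2, 0, 0, 0, 0, 0.65, 0.2, -0.4, 0, 0, 0, 0, 0.65, 0.3, -0.6, 0, 0, 0, 0, 0.65, 0.4, -0.8, 0, 0, 0, 0, 0.65, 0.5, -1, 0, 0, 0, 0, 0.65],
)

```text
time_s: 44.1
position: [0.4359, -0.1808, 0.1936]
tcp_rot: [0.0, 0.001, 1.0, -0.0]
force: [0.7, -0.4, 0.3]
width: 0.0706
grasp_force: 0.0
```

Call:
drive_tool(
  plan=[0, -0.2, 0, 0, 0, 0, 0.65, 0, -0.4, 0, 0, 0, 0, 0.65, 0, -0.6, 0, 0, 0, 0, 0.65, 0, -0.7, 0, 0, 0, 0, 0.65, 0, -0.7, 0, 0, 0, 0, 0.65],
)

```text
time_s: 44.6
position: [0.436, -0.3218, 0.1929]
tcp_rot: [-0.0, 0.003, 1.0, -0.0]
force: [0.5, 0.3, 0.2]
width: 0.0707
grasp_force: 0.0
```

```bash
python3 -c "
from mv import *
s=viewer.capture('side');t=viewer.capture('top')
a=cv2.resize(s['color'][125:245,150:350],None,fx=3.2,fy=3.2,interpolation=cv2.INTER_CUBIC)
b=cv2.resize(t['color'][150:240,130:310],None,fx=640/180,fy=2.3*640/180/3.2,interpolation=cv2.INTER_CUBIC)
z=np.vstack([a,b])[:600]; cv2.imwrite('pics/a10.png',z); print(z.shape)
"
```

```text
(600, 640, 3)
```

View pics/a10.png

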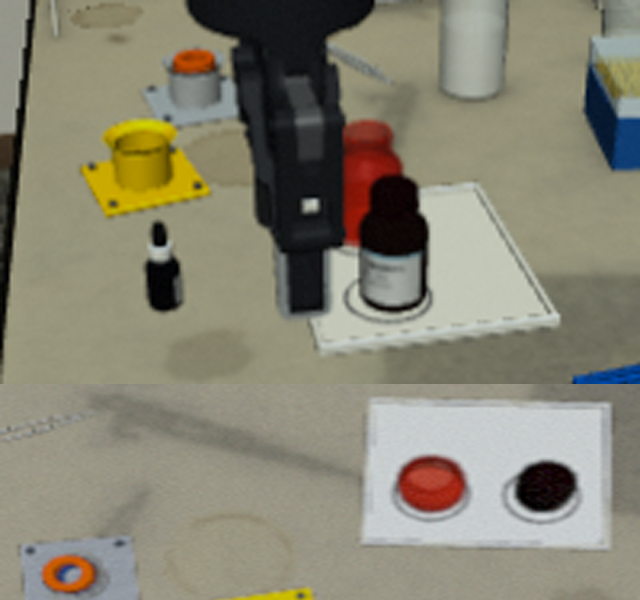

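The last picture shows the jar at (370,185) and the bottle at (393,245) upright inside their circles. Orange is level on top in the metal holder at (193,62), the dropper at (163,270) has not moved, and the arm is clear.

```bash
python3 -c "
from rig import sign_off
print(sign_off())"
```

```text
the job is handed in; nothing more can be done
None
```

The job is handed in at about 45 s on the robot's clock: the blue ring, then the orange, lie flat in the metal holder, and the jar and bottle stand upright on their own circles with the dropper and case untouched.

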